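Unlock and switch off the hob, then lift out the egg rack and hold it level

TASK

The eggs are done and the hob's panel is child-locked: press the yellow lock key down and let it come up, then press the red power key down and let it come up, without pressing the two white keys. Then take the egg rack by its black grip, lift it straight up out of the pan until its feet are about 5 cm above the pan's rim, and finish while still holding it there over the pan, level and still, with all four eggs standing in their rings. Keep the rack level all the way, and leave the pan and the things around it where they are.

Things in the scene. Friction and masses are not known exactly. Their poses are not given: they have to be found in the camera images.
- hob: Induction hob, a box 350 mm deep (its x) by 280 mm wide (its y) and 62 mm high, standing fixed on the counter. Origin under its centre; its -x edge, with the grey key panel, faces the robot. White case, black glass cooking plate.
- key_lock_top (a point): Centre of the top face of the YELLOW lock key (dark padlock sign), the key at the left end (hob +y) of the row of four as seen from the robot. All keys: discs 24 mm across, their tops 6 mm above the panel (68 mm above the counter), 56 mm apart in a straight row along the hob's y axis; they are pressed straight down.
- key_power_top (a point): Centre of the top face of the RED power key (white power sign), at the right end (hob -y) of the row. Between it and the yellow key are the two white plus and minus keys.
- key_lock (a joint): How far the yellow lock key is pressed: 0 up, 0.004 m fully down. A spring pushes it back up: about 1.2 N starts it, about 4.5 N holds it fully down.
- key_power (a joint): The same for the red power key.
- key_minus (a joint): The same for the white minus key (second from the left).
- key_plus (a joint): The same for the white plus key (third from the left).
- pan: Dry two-eared steel pan standing loose on the hob's cooking plate: outside diameter 200 mm, 60 mm high, wall 3 mm, floor 4 mm thick, about 0.85 kg. Origin under its centre (62 mm above the counter). The ears are on its +y and -y sides, to 126 mm from the centre.
- rack: Steel wire egg rack standing loose on the pan's floor, about 0.2 kg, with the eggs about 0.42 kg. Origin at the centre between its feet (66 mm above the counter at the start), z up. Four wire rings 30 mm above the feet, a steel stem in the middle, a black grip on top. The feet stand 70 mm out; the eggs' tops are about 68 mm above the feet and reach 69 mm out. Nothing fastens the rack.
- rack_grip (a point): Centre of the rack's black plastic grip, 125 mm above the rack's feet. The grip is a block 24 mm long along the rack's x axis, 16 mm wide along the rack's y axis (close the fingers along y) and 40 mm tall (105 to 145 mm above the feet). Free space all round it.
- egg1: Egg 1, 44 mm thick, 57 mm tall, 55 g, standing loose and upright in its wire ring. Origin at its lower end.
- ring1 (a point): The place on the rack where the lower end of egg 1 sits.
- egg2: Egg 2, 44 mm thick, 57 mm tall, 55 g, standing loose and upright in its wire ring. Origin at its lower end.
- ring2 (a point): The place on the rack where the lower end of egg 2 sits.
- egg3: Egg 3, 44 mm thick, 57 mm tall, 55 g, standing loose and upright in its wire ring. Origin at its lower end.
- ring3 (a point): The place on the rack where the lower end of egg 3 sits.
- egg4: Egg 4, 44 mm thick, 57 mm tall, 55 g, standing loose and upright in its wire ring. Origin at its lower end.
- ring4 (a point): The place on the rack where the lower end of egg 4 sits.
- katori_a: Small steel bowl, 85 mm across, 37 mm high, on the teak plank at the back of the counter. Origin under its centre. Leave it alone.
- katori_b: The same bowl on the counter to the left of the hob. Leave it alone.
- funnel: Red plastic funnel standing mouth down on the plank, 92 mm across, 88 mm high. Origin under its centre. Leave it alone.
- jar: Closed amber glass spice jar on the plank, 54 mm across, 85 mm high. Origin under its centre. Leave it alone.
- spatula: Spatula lying on the counter to the right of the hob, along its x axis: orange blade 95 x 56 mm, wooden handle, 265 mm long in all. Leave it alone.
- shelf: Low blue wall along the back of the counter with a teak plank on it, fixed. The plank's top is 190 mm above the counter and its edge nearest the robot is at x = 0.745 m, 20 mm thick, 1.16 m long along y. Its origin is at counter height under the middle of the plank.
Not all that is in view belongs to the job. Leave any green look-alike of the egg3 alone.

How it is judged:
On the way, in this order (a step that is already met when the one before it is completed fails the run):
1. the yellow lock key is pressed down, the red key being up (value of joint key_lock above 0.0028 m and value of joint key_power below 0.001 m), for 0.05 s.
2. then, the lock key being up again, the red power key is pressed down (value of joint key_power above 0.0028 m and value of joint key_lock below 0.001 m), for 0.05 s.
3. then the rack is held in the air, level and still, its feet 25 to 85 mm above the pan's rim and over the pan, with its eggs (z of rack in the frame of pan between 0.085 and 0.145 m and horizontal distance between rack and pan below 0.05 m and angle between rack's own z axis and vertical below 0.1 rad and linear speed of rack below 0.03 m/s and contact force between the fingers and rack above 1 N and distance between egg1 and ring1 below 0.012 m and distance between egg2 and ring2 below 0.012 m and distance between egg3 and ring3 below 0.012 m and distance between egg4 and ring4 below 0.012 m and angle between each of egg1, egg2, egg3, egg4's own z axis and vertical below 0.4 rad), for 0.5 s.
At the end, for the whole second after the job is handed in: Rack held by the fingers, its feet 25 to 85 mm above the pan's rim, within 50 mm of the pan's axis, tilt under 0.1 rad, nearly still, clear of pan and hob; eggs within 12 mm of their seats and upright; keys up; pan within 30 mm of its start, bystanders within 20 mm (all of step 3 and angular speed of rack below 0.2 rad/s and contact force between rack and pan below 0.1 N and contact force between rack and hob below 0.1 N and value of joint each of key_lock, key_minus, key_plus, key_power below 0.001 m and distance of pan from where it was at the start of the episode below 0.03 m and angle between pan's own z axis and vertical below 0.05 rad and distance of each of katori_a, katori_b, funnel, jar, spatula from where it was at the start of the episode below 0.02 m); the arm keeps its last pose, push and grip.
It fails at once if a white key (plus or minus) is pressed (value of joint any of key_minus, key_plus above 0.002 m).
It fails at once if both the lock and the power key are down at once (value of joint each of key_lock, key_power above 0.002 m).
It fails at once if the rack is tipped more than 0.25 rad (angle between rack's own z axis and vertical above 0.25 rad).
It fails at once if an egg leaves its ring (distance between egg1 and ring1 above 0.03 m or distance between egg2 and ring2 above 0.03 m or distance between egg3 and ring3 above 0.03 m or distance between egg4 and ring4 above 0.03 m).
It fails at once if the pan is moved more than 40 mm or tipped, or a bystander is moved more than 30 mm (distance of pan from where it was at the start of the episode above 0.04 m or angle between pan's own z axis and vertical above 0.2 rad or distance of any of katori_a, katori_b, funnel, jar, spatula from where it was at the start of the episode above 0.03 m).
It also fails if it takes over 51 s, if anything falls off the work surface, if the arm or the gripper's body presses on something with over 40 N, if the wrist force passes 120 N, or if a joint passes its speed limit or range.

ROBOT

A 7-joint arm with a two-finger parallel gripper is mounted at the origin on the work surface. World frame = base frame: x ahead of the robot, y to its left, z up, the work surface at z = 0. Lengths are in m, angles in rad, forces in N, time in s.
With the tool pointing down it reaches from about 0.425 to 0.925 m from the base axis. Payload 6.8 kg.
Tool frame: the origin (TCP) lies between the finger pads; the fingertips stand r.tcp_to_tips ahead of it and the grasp point (between the pads) is the TCP (r.tcp_to_tips is the distance from the TCP to the fingertips, in m); z points along the fingers, y is the line along which they close (so a half turn about z gives the same grasp; the last joint's range is limited). The gripper opens to 85 mm and grips with 20 to 120 N. Pads are 22 mm wide; open, the fingers measure 114 mm over their backs; the gripper's body (76 mm by 85 mm) begins 54 mm behind the grasp point. The pads swing forward as they close: fully open they stand 13 mm farther back than shut.
Start: joints at [-1.352, 0.477, 0.022, 1.555, -0.011, 1.109, -0.083], TCP at [0.217, 0.639, 0.25] pointing down, gripper open.
Joint ranges: [-2.96, 2.96], [-0.34, 2.1], [-1.41, 1.46], [0.24, 2.44], [-1.37, 4.51], [0.17, 1.92], [-2.96, 2.96]. Speed limits (rad/s): [2.39, 2.39, 3.14, 3.14, 3.14, 3.14, 3.14].

INTERFACE

Orientations are given as a rotation vector (axis times angle).
In Python, from bench import r gives the robot as it stands.
- The arm moves only by the tool servo_tool, never from a script. Its argument "commands" is a list of rows, each a list of 2 entries, a list of its own where there are three numbers: the shift along the tool's x, y, z normalised to -1 to 1, where 1 is 250 mm, then the turn, a rotation vector about the tool's x, y, z normalised to -1 to 1, where 1 is 90 degrees. In form: [[[dx, dy, dz], [ax, ay, az]], ...]. A call has 1 to 20 rows; each row is the pose to reach, as a shift and turn from the pose commanded when the call began, along the tool's axes at that moment; what a row does not reach only later rows make up. A row lasts 1/10 s, in which the tool goes at most 50 mm and 8.59 degrees, less where a joint would pass 70% of its speed; a pose out of reach is approached as far as the arm can. A call with a number of a shift or a turn outside -1 to 1 is refused whole. A call with a gripper value outside its range is refused whole. "claw" is the closure, from 0 (fully open) to 1 (shut), set as the call begins (left out, the last holds). The fingers move at their own pace and stop on an object; "squeeze" is the grip in N (left out, the last holds). Time passes only in rows, so rows that repeat a pose let the fingers close. It gives the time, the measured TCP pose, the force, the opening and the grip force at its end, in the units of the state.
- r.get_obs(): the state, without advancing time (a new reading comes with each control period).
- r.grab_frame(name): name is "scene" or "top" or "wrist"; returns (picture, depth): 420x560x3 uint8, red, green, blue; 420x560 float32, m along the optical axis (not along the pixel's ray), 0 where there is no reading.
- r.camera_model(name): a dict with "fx", "fy", "cx", "cy" (pixels), "extrinsics" (4x4, takes a point from camera to world coordinates); the wrist camera has in their place "hand_eye" (4x4, takes a point from camera to tool coordinates, whose origin is the TCP and whose axes are the flange's). Camera axes: x right, y down, z forward; pixel columns grow to the right and rows downward; lengths in m; the calibration is good to about 2 mm. A picture is of the moment at which its call begins: read the wrist's pose just before it. camera_model takes no time and is no camera call.
- r.hand_in(): hands the job in; it is judged then, once.
Trained networks look in the newest picture that a camera, given by its name, has taken for a name from the list of things; names that differ only in an ending like _2 or _b are one class to them, and where a whole thing is asked for, a point or a joint stands for the part that bears it (a point fixed in the world has none). Each returns a list of dicts, best first, with "confidence" (0 to 1); they miss things now and then, are a little off and sometimes report something else, mostly with a low value. They report only what shows in the picture. A call takes as long as a camera call. They do not tell look-alikes from the thing itself.
- r.boxes_of(camera, target): "uv" ([column, row] in pixels, amid what is visible of it).
- r.mark_of(camera, target): "uv" ([column, row] in pixels: a listed point, or the origin of a listed thing).
The state is a dict: "clock": time; "joints": joint angles; "qvel": joint speeds; "tau": joint torques, N m; "tcp_pos": TCP position; "orientation": TCP orientation; "contact_force": force on the tool from outside, world axes, zero at the start; "moment": the same for the moment, N m; "grip_width": finger opening in m; "gripper_force": force on a finger pad.
Only numpy, scipy, OpenCV 4.12 (cv2) and the standard library are available. Lean on these libraries where they do the work, as an engineer would, in place of code of your own. Each camera call takes 0.05 s, during which the arm holds its last target. There are 200 camera calls.

## Working session

There is one attempt and no reset: what is moved stays moved. The work goes in short steps, Python scripts to look and compute and a tool call to move; the robot and the scene stay as the last step left them, time stands still between calls to the robot, and variables do not carry over. Pictures are saved under pics/ and viewed, at most 10 in all, crops included, and the job is handed in when it is done.

Besides the shell and the picture viewer there is one more tool, called after ">>>" as name([rows], argument=value, ...), one row to a line, values as JSON. servo_tool: Moves the arm, as the interface text tells. Scaled input: -1 to 1 covers 250 mm each way for a shift and 90 degrees each way for a turn. Its arguments: {"type":"object","properties":{"commands":{"type":"array"},"claw":{"type":"number"},"squeeze":{"type":"number"}},"required":["commands"]}

```bash
mkdir -p pics; ls; cat > h.py <<'E'
import numpy as np, cv2
from bench import r
from scipy.spatial.transform import Rotation as R
def shot(cam, name):
    o=r.get_obs(); p,d=r.grab_frame(cam); cv2.imwrite(f'pics/{name}.png',p[:,:,::-1]); np.savez(f'pics/{name}.npz',p=p,d=d,T=T(cam,o)); return p,d,T(cam,o)
def T(cam,o=None):
    m=r.camera_model(cam)
    if cam!='wrist': return np.array(m['extrinsics'])
    o=o or r.get_obs(); A=np.eye(4); A[:3,:3]=R.from_rotvec(o['orientation']).as_matrix(); A[:3,3]=o['tcp_pos']
    return A@np.array(m['hand_eye'])
def ray(cam,uv,M):
    m=r.camera_model(cam); v=np.array([(uv[0]-m['cx'])/m['fx'],(uv[1]-m['cy'])/m['fy'],1.]); return M[:3,3],M[:3,:3]@v
def at_z(cam,uv,z,M):
    o,v=ray(cam,uv,M); return o+v*(z-o[2])/v[2]
def at_d(cam,uv,d,M):
    o,v=ray(cam,uv,M); u,w=int(round(uv[0])),int(round(uv[1])); return o+v*np.median(d[w-1:w+2,u-1:u+2])
def tri(rays):
    A=np.zeros((3,3));b=np.zeros(3)
    for o,v in rays:
        v=v/np.linalg.norm(v);P=np.eye(3)-np.outer(v,v);A+=P;b+=P@o
    return np.linalg.solve(A,b)
E
python3 - <<'E'
from h import *
np.set_printoptions(precision=4,suppress=True)
o=r.get_obs(); print(o['clock'],o['tcp_pos'],o['orientation'],r.tcp_to_tips,o['grip_width'])
for c in ('scene','top'):
    p,d,M=shot(c,c+'0'); print(c,M[:3,3])
    for t in ('key_lock_top','key_power_top','rack_grip','pan','rack','hob'):
        for x in r.mark_of(c,t)[:2]:
            print(t,np.round(x['uv'],1),round(x['confidence'],2),at_d(c,x['uv'],d,M))
a=cv2.imread('pics/scene0.png');b=cv2.imread('pics/top0.png')
E
```

```text
pics
0.0 [0.2165 0.6387 0.2493] [-0.511  -3.0996  0.0029] 0.019 0.08549775282714318
scene [ 1.1204 -0.7767  0.9226]
key_power_top [212.  230.9] 0.36 [ 0.4378 -0.1273  0.0704]
rack_grip [267.6 196.6] 0.57 [ 0.5845 -0.0375  0.2067]
rack_grip [259.8 231.5] 0.38 [ 0.5603 -0.0498  0.0702]
pan [275.1 230.3] 0.78 [ 0.631  -0.0704  0.127 ]
rack [274.8 229.5] 0.61 [ 0.6295 -0.0697  0.1287]
rack [315.6 251.4] 0.39 [ 0.8115 -0.165   0.2243]
hob [261.9 247. ] 0.57 [ 0.6168 -0.1169  0.0913]
top [0.4591 0.018  1.0943]
key_lock_top [274.7 294.9] 0.65 [0.4246 0.0395 0.0682]
key_power_top [343.5 293.1] 0.64 [ 0.4306 -0.1335  0.0681]
key_power_top [274.4 295. ] 0.4 [0.4243 0.0403 0.0669]
rack_grip [302.2 222.9] 0.82 [ 0.5873 -0.0227  0.2107]
pan [296.5 226.6] 0.94 [ 0.5985 -0.0146  0.0661]
pan [302.5 230.6] 0.3 [ 0.5846 -0.0289  0.0944]
rack [302.7 227.5] 0.83 [ 0.5796 -0.0248  0.1911]
rack [235.3 134.9] 0.31 [0.7791 0.1284 0.2452]
```

View pics/scene0.png

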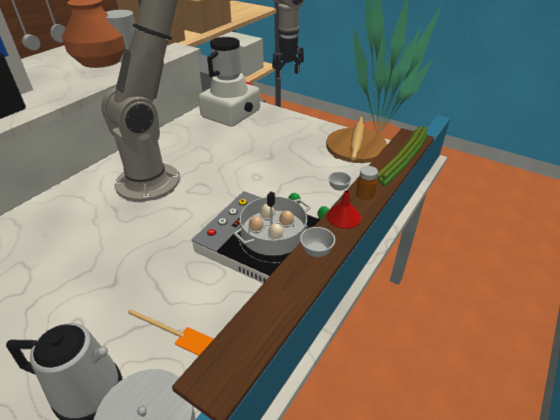

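View pics/top0.png

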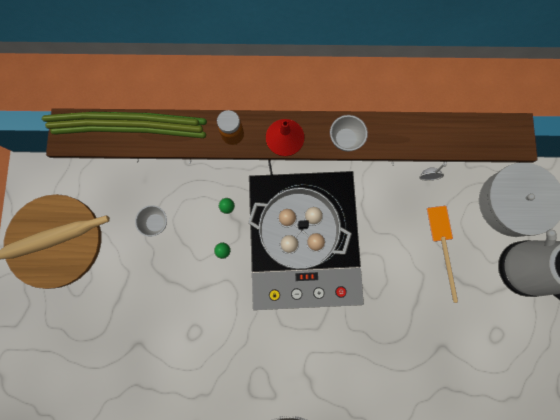

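The scene shows the hob ahead of the robot. In the top view yellow is at about (274,295), red (341,292), grip (303,225), and the green look-alikes sit left of the hob.

```bash
cat >> h.py <<'E'
def blob(p,lo,hi,roi):
    h=cv2.cvtColor(p,cv2.COLOR_RGB2HSV); m=cv2.inRange(h,lo,hi); k=np.zeros_like(m); x0,y0,x1,y1=roi; k[y0:y1,x0:x1]=m[y0:y1,x0:x1]
    n,l,s,c=cv2.connectedComponentsWithStats(k); 
    if n<2: return None,0
    i=1+np.argmax(s[1:,4]); q=cv2.convexHull(np.argwhere(l==i)[:,::-1].astype(np.int32)); mo=cv2.moments(q)
    return np.array([mo['m10'],mo['m01']])/max(mo['m00'],1e-6), s[i,4]
def go(pos,yaw):
    """normalised shift, turn to put tool straight down at pos, tool y axis at world yaw"""
    o=r.get_obs(); A=R.from_rotvec(o['orientation']); y=np.array([np.cos(yaw),np.sin(yaw),0]); 
    z=np.array([0,0,-1.]); B=R.from_matrix(np.c_[np.cross(y,z),y,z])
    return np.round(A.inv().apply(np.array(pos)-o['tcp_pos'])/.25,4), np.round((A.inv()*B).as_rotvec()/(np.pi/2),4)
E
python3 - <<'E'
from h import *
np.set_printoptions(precision=4,suppress=True)
print(R.from_rotvec(r.get_obs()['orientation']).as_matrix()); print(np.array(r.camera_model('wrist')['hand_eye']))
for c,rois in (('top',((264,284,285,306),(330,282,352,303))),('scene',((235,195,250,208),(205,226,219,238)))):
    z=np.load(f'pics/{c}0.npz');p,M=z['p'],z['T']
    y,n=blob(p,(20,120,80),(35,255,255),rois[0]); k,m=blob(p,(0,120,80),(8,255,255),rois[1])
    for u,n in((y,n),(k,m)): 
        if u is not None: print(c,u,n,at_z(c,u,.068,M))
z=np.load('pics/top0.npz');p,d,M=z['p'],z['d'],z['T']
# grip by depth
m=r.camera_model('top');v,u=np.mgrid[0:420,0:560];P=np.stack([(u-m['cx'])/m['fx']*d,(v-m['cy'])/m['fy']*d,d],-1)@M[:3,:3].T+M[:3,3]
s=(P[...,2]>.19)&(abs(P[...,0]-.59)<.06)&(abs(P[...,1]+.02)<.06);print('grip',s.sum(),P[s].mean(0),P[s][:,2].max())
s=(P[...,2]>.115)&(P[...,2]<.13)&(np.hypot(P[...,0]-.59,P[...,1]+.02)<.13)
A=P[s][:,:2];A=A[np.hypot(A[:,0]-.59,A[:,1]+.02)>.085];c=np.linalg.lstsq(np.c_[2*A,np.ones(len(A))],(A**2).sum(1),rcond=None)[0];print('pan rim',c[:2],len(A))
print('go',go([.43,.04,.3],-np.pi/2),go([.43,.04,.3],np.pi/2))
E
```

```text
[[-0.9471  0.321   0.    ]
 [ 0.321   0.9471  0.0001]
 [ 0.      0.0001 -1.    ]]
[[-0.0004 -0.9455 -0.3257  0.0835]
 [ 1.     -0.0002 -0.0005  0.0015]
 [ 0.0004 -0.3257  0.9455 -0.1232]
 [ 0.      0.      0.      1.    ]]
top [274.3357 294.5683] 80 [0.4254 0.0405 0.068 ]
top [340.6283 291.4317] 79 [ 0.4347 -0.1263  0.068 ]
scene [242.3567 201.5906] 38 [0.4262 0.038  0.068 ]
scene [211.0582 231.5079] 40 [ 0.4353 -0.1291  0.068 ]
grip 86 [ 0.5854 -0.0245  0.2088] 0.2130137644895107
pan rim [ 0.5891 -0.0194] 407
go (array([-1.5776, -1.9965, -0.1988]), array([ 0.    , -0.0001,  1.792 ])) (array([-1.5776, -1.9965, -0.1988]), array([ 0.   ,  0.   , -0.208]))
```

>>> servo_tool([
  [[-0.7,-0.9,-0.2],[0,0,-0.208]],
  [[-0.7,-0.9,-0.2],[0,0,-0.208]],
  [[-0.7,-0.9,-0.2],[0,0,-0.208]],
  [[-0.7,-0.9,-0.2],[0,0,-0.208]],
  [[-0.7,-0.9,-0.2],[0,0,-0.208]],
  [[-0.7,-0.9,-0.2],[0,0,-0.208]],
  [[-0.7,-0.9,-0.2],[0,0,-0.208]],
], claw=1)

```text
clock: 1.4
tcp_pos: [0.3132, 0.3651, 0.3016]
orientation: [0.013, 3.14, 0.0]
contact_force: [-0.8, 0.5, -0.3]
grip_width: 0.0002
gripper_force: 0.0
```

```bash
python3 -c "
from h import *
print(r.get_obs()['tcp_pos'],r.get_obs()['clock'],go([.43,.0,.3],np.radians(93.2)))"
```

```text
[0.31315617 0.3650615  0.30158883] 1.4 (array([-0.4793, -1.4564,  0.007 ]), array([ 0.0001,  0.0012, -0.0408]))
```

>>> servo_tool([
  [[-0.24,-0.95,0],[0,0,-0.036]],
  [[-0.24,-0.95,0],[0,0,-0.036]],
  [[-0.24,-0.95,0],[0,0,-0.036]],
  [[-0.24,-0.95,0],[0,0,-0.036]],
  [[-0.24,-0.95,0],[0,0,-0.036]],
  [[-0.24,-0.95,0],[0,0,-0.036]],
])

```text
clock: 2.0
tcp_pos: [0.3712, 0.1277, 0.3005]
orientation: [-0.075, 3.14, -0.0]
contact_force: [-0.5, 1.2, 0.2]
grip_width: -0.0
gripper_force: 0.0
```

>>> servo_tool([
  [[-0.22,-0.4,0],[0,0,0]],
  [[-0.22,-0.4,0],[0,0,0]],
  [[-0.22,-0.4,0],[0,0,0]],
  [[-0.22,-0.4,0],[0,0,0]],
  [[-0.22,-0.4,0],[0,0,0]],
])

```text
clock: 2.5
tcp_pos: [0.4306, 0.0371, 0.3002]
orientation: [0.09, -3.14, -0.0]
contact_force: [-0.8, 0.1, -0.3]
grip_width: -0.0001
gripper_force: 0.0
```

```bash
python3 - <<'E'
from h import *
np.set_printoptions(precision=4,suppress=True)
p,d,M=shot('wrist','w1'); print(r.get_obs()['tcp_pos'],M[:3,3])
for nm,lo,hi in(('y',(20,120,80),(35,255,255)),('r',(0,150,80),(8,255,255))):
    u,n=blob(p,lo,hi,(0,0,560,420)); print(nm,u,n,at_z('wrist',u,.068,M),at_d('wrist',u,d,M))
E
```

```text
[0.4304 0.0374 0.3001] [0.3478 0.0335 0.4234]
y [280.9484 165.5361] 410 [0.4258 0.0406 0.068 ] [0.4259 0.0406 0.0674]
r [113.162  165.2993] 364 [ 0.435  -0.1263  0.068 ] [ 0.435  -0.1262  0.0682]
```

View pics/w1.png

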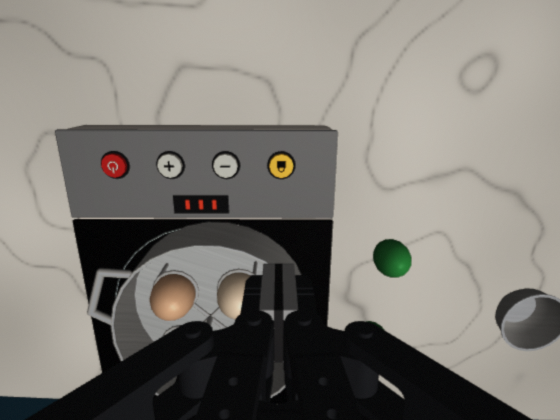

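Wrist view: yellow is at (281,166) and red at (113,165), and both agree with the top view. Next I approach the lock key.

```bash
python3 -c "
from h import *
print(go([.4258,.0406,.1],np.radians(93.2)))"
```

```text
(array([0.0171, 0.0136, 0.8006]), array([ 0.0002, -0.0003,  0.0017]))
```

>>> servo_tool([
  [[0.017,0.014,0.2],[0,0,0]],
  [[0.017,0.014,0.4],[0,0,0]],
  [[0.017,0.014,0.6],[0,0,0]],
  [[0.017,0.014,0.74],[0,0,0]],
  [[0.017,0.014,0.79],[0,0,0]],
  [[0.017,0.014,0.8],[0,0,0]],
  [[0.017,0.014,0.8],[0,0,0]],
])

```text
clock: 3.25
tcp_pos: [0.4261, 0.0402, 0.1004]
orientation: [0.092, -3.14, -0.001]
contact_force: [0.5, -0.0, 0.3]
grip_width: 0.0001
gripper_force: 0.0
```

```bash
python3 - <<'E'
from h import *
np.set_printoptions(precision=4,suppress=True)
o=r.get_obs();print(o['tcp_pos'],o['orientation'],o['joints'],o['contact_force'],go([.4258,.0406,.084],np.radians(93.2)))
p,d,M=shot('wrist','w2')
cv2.imwrite('pics/w2c.png',cv2.resize(p[0:420,150:430,::-1],None,fx=1.4,fy=1.4))
E
```

```text
[0.4261 0.0402 0.1004] [ 0.0916 -3.1398 -0.0006] [-0.5601  0.3239  0.3761  2.2725 -0.2166  0.5776  1.6095] [ 0.5433 -0.0416  0.3266] (array([0.0012, 0.0018, 0.0654]), array([ 0.0002, -0.0003,  0.0016]))
```

View pics/w2c.png

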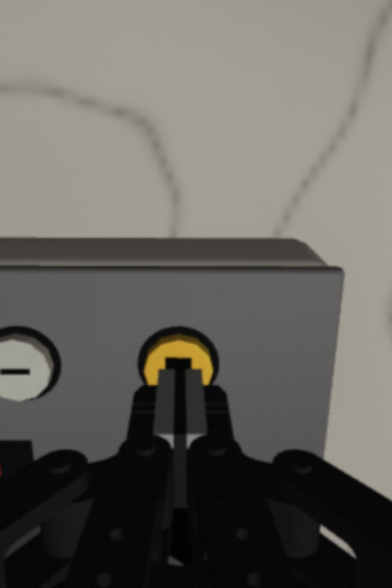

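The crop shows the fingertips centred over the yellow key at about (178,375). Now I press it.

>>> servo_tool([
  [[0.001,0.002,0.03],[0,0,0]],
  [[0.001,0.002,0.045],[0,0,0]],
  [[0.001,0.002,0.055],[0,0,0]],
  [[0.001,0.002,0.062],[0,0,0]],
  [[0.001,0.002,0.066],[0,0,0]],
  [[0.001,0.002,0.066],[0,0,0]],
])

```text
clock: 3.9
tcp_pos: [0.4261, 0.0397, 0.0839]
orientation: [-0.089, 3.14, 0.001]
contact_force: [-1.0, 1.8, 5.1]
grip_width: 0.0001
gripper_force: 1.8
```

>>> servo_tool([
  [[0,0,0.003],[0,0,0]],
  [[0,0,0.005],[0,0,0]],
  [[0,0,0.005],[0,0,0]],
  [[0,0,0.005],[0,0,0]],
])

```text
clock: 4.3
tcp_pos: [0.4261, 0.0398, 0.083]
orientation: [-0.089, 3.14, 0.001]
contact_force: [-1.9, 1.7, 9.5]
grip_width: 0.0003
gripper_force: 5.0
```

>>> servo_tool([
  [[0,0,-0.06],[0,0,0]],
  [[0,0,-0.16],[0,0,0]],
  [[0,0,-0.22],[0,0,0]],
  [[0,0,-0.22],[0,0,0]],
])

```text
clock: 4.7
tcp_pos: [0.4272, 0.0395, 0.139]
orientation: [-0.088, 3.137, 0.001]
contact_force: [-0.2, -0.5, -0.3]
grip_width: 0.0003
gripper_force: 0.0
```

```bash
python3 -c "
from h import *
print(r.get_obs()['tcp_pos'],go([.435,-.1263,.14],np.radians(93.2)))"
```

```text
[0.42719491 0.03946282 0.13897377] (array([ 0.006 , -0.6638, -0.0047]), array([0.0005, 0.0022, 0.0001]))
```

>>> servo_tool([
  [[0.006,-0.2,0],[0,0,0]],
  [[0.006,-0.4,0],[0,0,0]],
  [[0.006,-0.58,0],[0,0,0]],
  [[0.006,-0.65,0],[0,0,0]],
  [[0.006,-0.664,0.05],[0,0,0]],
  [[0.006,-0.664,0.11],[0,0,0]],
  [[0.006,-0.664,0.15],[0,0,0]],
  [[0.006,-0.664,0.15],[0,0,0]],
])

```text
clock: 5.5
tcp_pos: [0.4324, -0.1251, 0.098]
orientation: [0.091, -3.136, -0.001]
contact_force: [-0.2, 0.3, -0.4]
grip_width: -0.0002
gripper_force: 0.0
```

```bash
python3 -c "
from h import *
print(r.get_obs()['tcp_pos'],r.get_obs()['contact_force'],go([.435,-.1263,.083],np.radians(93.2)))"
```

```text
[ 0.43240278 -0.12510624  0.09804185] [-0.21150394  0.33224189 -0.3676202 ] (array([-0.0103, -0.0054,  0.0601]), array([ 0.0004, -0.0026,  0.0013]))
```

>>> servo_tool([
  [[-0.01,-0.005,0.02],[0,0,0]],
  [[-0.01,-0.005,0.035],[0,0,0]],
  [[-0.01,-0.005,0.047],[0,0,0]],
  [[-0.01,-0.005,0.055],[0,0,0]],
  [[-0.01,-0.005,0.06],[0,0,0]],
  [[-0.01,-0.005,0.06],[0,0,0]],
])

```text
clock: 6.1
tcp_pos: [0.4366, -0.1272, 0.0852]
orientation: [-0.089, 3.14, 0.0]
contact_force: [-0.6, 1.3, 2.0]
grip_width: -0.0002
gripper_force: 1.3
```

>>> servo_tool([
  [[0,0,0.004],[0,0,0]],
  [[0,0,0.008],[0,0,0]],
  [[0,0,0.01],[0,0,0]],
  [[0,0,0.01],[0,0,0]],
])

```text
clock: 6.5
tcp_pos: [0.4366, -0.1273, 0.083]
orientation: [-0.089, 3.14, 0.001]
contact_force: [-2.5, 1.7, 9.9]
grip_width: -0.0002
gripper_force: 4.9
```

>>> servo_tool([
  [[0,0,-0.06],[0,0,0]],
  [[0,0,-0.26],[0,0,0]],
  [[0,0,-0.46],[0,0,0]],
  [[0,0,-0.66],[0,0,0]],
  [[0,0,-0.86],[0,0,0]],
  [[0,0,-0.96],[0,0,0]],
  [[0,0,-0.96],[0,0,0]],
])

```text
clock: 7.2
tcp_pos: [0.4383, -0.1281, 0.3261]
orientation: [-0.088, 3.133, 0.0]
contact_force: [-0.3, 0.3, 0.6]
grip_width: -0.0001
gripper_force: 0.0
```

>>> servo_tool([
  [[-0.1,0.18,-0.1],[0,0,0]],
  [[-0.15,0.37,-0.1],[0,0,0]],
  [[-0.15,0.4,-0.1],[0,0,0]],
  [[-0.15,0.4,-0.1],[0,0,0]],
  [[-0.15,0.4,-0.1],[0,0,0]],
], claw=0)

```text
clock: 7.7
tcp_pos: [0.4675, -0.0266, 0.3463]
orientation: [0.087, -3.138, 0.002]
contact_force: [0.5, -1.0, -0.5]
grip_width: 0.0722
gripper_force: 0.0
```

```bash
python3 - <<'E'
from h import *
np.set_printoptions(precision=4,suppress=True)
p,d,M=shot('wrist','w3'); print(r.get_obs()['tcp_pos'],M[:3,3])
for t in('rack_grip','rack','pan','ring1','egg1'):
    for x in r.mark_of('wrist',t)[:4]: print(t,np.round(x['uv'],1),round(x['confidence'],2),at_d('wrist',x['uv'],d,M))
E
```

```text
[ 0.4675 -0.0272  0.3466] [ 0.3848 -0.0299  0.4697]
rack_grip [270.3 321. ] 0.86 [ 0.5802 -0.0263  0.2036]
rack [273.3 255.6] 0.65 [ 0.5861 -0.0253  0.0655]
pan [278.  256.8] 0.63 [ 0.5874 -0.0195  0.0655]
ring1 [298.8 236.5] 0.95 [ 0.5351 -0.0005  0.1206]
ring1 [243.3 232.6] 0.64 [ 0.5367 -0.0591  0.114 ]
ring1 [299.4 289. ] 0.63 [0.5997 0.0052 0.1174]
ring1 [244.9 283.4] 0.58 [ 0.603  -0.0564  0.1057]
egg1 [425.5 213.8] 0.77 [0.5301 0.1635 0.0395]
egg1 [300.2 283.9] 0.73 [0.5979 0.0063 0.1095]
egg1 [301.3 235.7] 0.7 [0.5341 0.0021 0.1205]
egg1 [245.9 234. ] 0.64 [ 0.5379 -0.0562  0.1147]
```

View pics/w3.png

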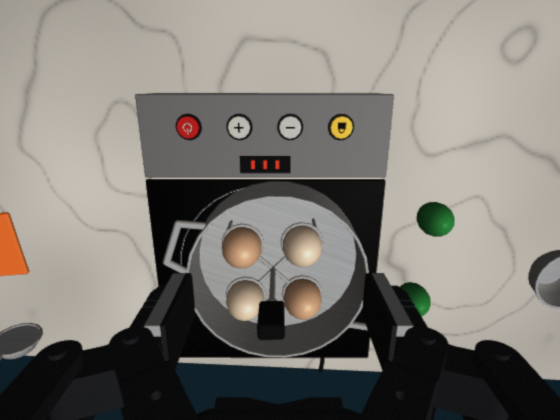

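Wrist view: the grip is at about (271,320), nearly aligned with the tool, with four eggs around it. The keys are up again. Next I measure the grip's position and yaw.

```bash
cat > g.py <<'E'
from h import *
np.set_printoptions(precision=4,suppress=True)
def cloud(d,M,c='wrist'):
    m=r.camera_model(c);v,u=np.mgrid[0:420,0:560];return np.stack([(u-m['cx'])/m['fx']*d,(v-m['cy'])/m['fy']*d,d],-1)@M[:3,:3].T+M[:3,3]
def ana(n,c='wrist'):
    z=np.load(f'pics/{n}.npz');p,d,M=z['p'],z['d'],z['T'];P=cloud(d,M,c)
    near=np.hypot(P[...,0]-.585,P[...,1]+.024)<.03
    s=near&(P[...,2]>.18)&(P[...,2]<.23);Q=P[s];zt=np.percentile(Q[:,2],95)
    t=Q[Q[:,2]>zt-.004]; rc=cv2.minAreaRect((t[:,:2]*1000).astype(np.float32)); print(n,'grip n',len(Q),'ztop',zt,'top rect',rc,'mid',(Q.min(0)+Q.max(0))/2)
    k=cv2.cvtColor(p,cv2.COLOR_RGB2HSV)
    s=(P[...,2]>.1)&(P[...,2]<.145)&(np.hypot(P[...,0]-.585,P[...,1]+.024)<.08)
    n_,l,st,ce=cv2.connectedComponentsWithStats(s.astype(np.uint8))
    E=[]
    for i in range(1,n_):
        if st[i,4]<60: continue
        Q=P[l==i]; 
        # sphere-ish fit
        A=np.c_[2*Q,np.ones(len(Q))]; f=np.linalg.lstsq(A,(Q**2).sum(1),rcond=None)[0]; E.append(f[:2]); print('egg',f[:3],len(Q))
    return M
E
python3 - <<'E'
from g import *
ana('w3'); ana('top0','top')
E
```

```text
w3 grip n 912 ztop 0.2109020832397126 top rect ((586.7863159179688, -25.695636749267578), (15.923693656921387, 23.28253173828125), 3.4278719425201416) mid [ 0.5868 -0.0257  0.196 ]
egg [ 0.5576 -0.0611  0.1106] 1289
egg [0.5523 0.0052 0.1105] 1284
egg [ 0.5775 -0.0217  0.1233] 121
egg [ 0.6242 -0.0557  0.1101] 1159
egg [0.6186 0.0106 0.1103] 1193
top0 grip n 90 ztop 0.21226057463813144 top rect ((586.195556640625, -24.567768096923828), (15.92568588256836, 22.40338134765625), 0.35978442430496216) mid [ 0.5862 -0.0246  0.1985]
egg [ 0.622  -0.0552  0.1116] 235
egg [0.6165 0.011  0.1122] 237
egg [ 0.556  -0.0606  0.112 ] 251
egg [0.5505 0.0056 0.1116] 244
```

```bash
python3 - <<'E'
from g import *
for n,c in(('w3','wrist'),('top0','top')):
    z=np.load(f'pics/{n}.npz');P=cloud(z['d'],z['T'],c)
    s=(np.hypot(P[...,0]-.586,P[...,1]+.025)<.03)&(P[...,2]>.206)&(P[...,2]<.23);Q=P[s]
    a=np.radians(4.6);q=Q[:,:2]@np.array([[np.cos(a),-np.sin(a)],[np.sin(a),np.cos(a)]])
    print(np.ptp(q,axis=0),len(q))
o=r.get_obs();print(o['joints'],o['tcp_pos'])
p=np.load('pics/w3.npz')['p'];cv2.imwrite('pics/w3c.png',cv2.resize(p[280:350,230:310,::-1],None,fx=6,fy=6))
for y in(4.6,184.6):print(go([.5867,-.0255,.30],np.radians(y)))
E
```

```text
[0.016  0.0234] 454
[0.016  0.0229] 78
[-0.5043  0.0266  0.4432  1.923  -0.0123  1.1947  1.5686] [ 0.468  -0.0265  0.3474]
(array([-0.4742, -0.0219,  0.1897]), array([-0.    , -0.0001,  0.9836]))
(array([-0.4742, -0.0219,  0.1897]), array([ 0.0001, -0.    , -1.0164]))
```

View pics/w3c.png

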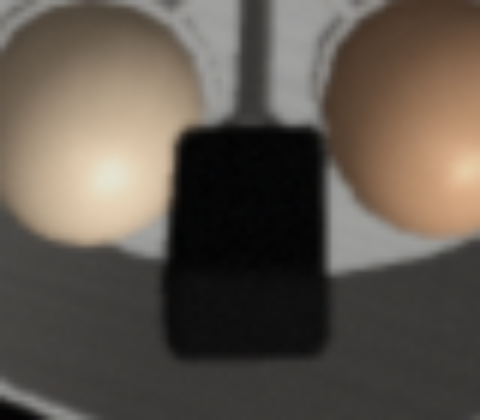

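>>> servo_tool([
  [[-0.24,-0.01,0.02],[0,0,0.25]],
  [[-0.47,-0.022,0.04],[0,0,0.5]],
  [[-0.474,-0.022,0.04],[0,0,0.75]],
  [[-0.474,-0.022,0.04],[0,0,0.98]],
  [[-0.474,-0.022,0.04],[0,0,0.984]],
  [[-0.474,-0.022,0.04],[0,0,0.984]],
  [[-0.474,-0.022,0.04],[0,0,0.984]],
  [[-0.474,-0.022,0.04],[0,0,0.984]],
  [[-0.474,-0.022,0.04],[0,0,0.984]],
  [[-0.474,-0.022,0.04],[0,0,0.984]],
  [[-0.474,-0.022,0.04],[0,0,0.984]],
  [[-0.474,-0.022,0.04],[0,0,0.984]],
  [[-0.474,-0.022,0.04],[0,0,0.984]],
])

```text
clock: 9.3
tcp_pos: [0.5868, -0.0245, 0.3375]
orientation: [2.128, 2.312, -0.0]
contact_force: [-0.1, -0.1, 0.2]
grip_width: 0.0852
gripper_force: 0.0
```

```bash
python3 - <<'E'
from g import *
shot('wrist','w4'); ana('w4'); o=r.get_obs(); print(o['tcp_pos'],o['joints'],o['clock'])
print(go([.5867,-.0255,.30],np.radians(4.6)),go([.5867,-.0255,.195],np.radians(4.6)))
E
```

```text
w4 grip n 854 ztop 0.21100184484953952 top rect ((588.131591796875, -25.178539276123047), (15.617761611938477, 23.51622200012207), 4.504807949066162) mid [ 0.588  -0.0251  0.1963]
egg [0.6184 0.0102 0.1116] 1611
egg [0.5523 0.0048 0.1116] 1610
egg [ 0.5577 -0.0615  0.111 ] 1428
egg [ 0.6238 -0.0561  0.1111] 1433
[ 0.5868 -0.0245  0.3375] [-0.6274  0.3079  0.7229  1.6992 -0.2155  1.216   0.2302] 9.35
(array([-0.004 , -0.0009,  0.1501]), array([ 0.    , -0.    ,  0.0015])) (array([-0.004 , -0.0009,  0.5701]), array([ 0.    , -0.    ,  0.0015]))
```

View pics/w4.png

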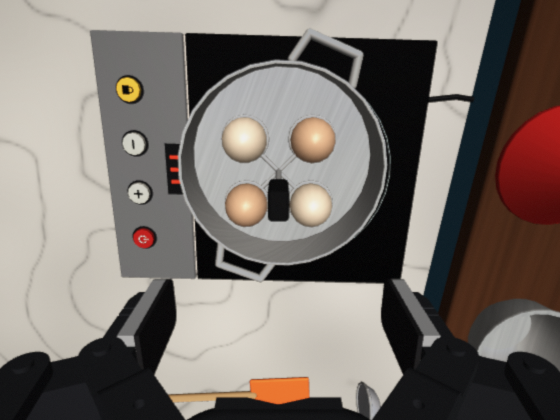

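The grip is confirmed at (278,200), long side along world y, with the fingers ready to close along its 16 mm. I descend.

>>> servo_tool([
  [[-0.003,0.004,0.15],[0,0,0]],
  [[-0.003,0.004,0.28],[0,0,0]],
  [[-0.003,0.004,0.38],[0,0,0]],
  [[-0.003,0.004,0.46],[0,0,0]],
  [[-0.003,0.004,0.53],[0,0,0]],
  [[-0.003,0.004,0.57],[0,0,0]],
  [[-0.003,0.004,0.576],[0,0,0]],
  [[-0.003,0.004,0.576],[0,0,0]],
])

```text
clock: 10.15
tcp_pos: [0.5882, -0.0251, 0.1939]
orientation: [2.129, 2.31, 0.0]
contact_force: [0.1, -0.1, 1.0]
grip_width: 0.0849
gripper_force: 0.0
```

>>> servo_tool([
  [[0,0,0],[0,0,0]],
  [[0,0,0],[0,0,0]],
  [[0,0,0],[0,0,0]],
  [[0,0,0],[0,0,0]],
  [[0,0,0],[0,0,0]],
  [[0,0,0],[0,0,0]],
  [[0,0,0],[0,0,0]],
  [[0,0,0],[0,0,0]],
  [[0,0,0],[0,0,0]],
  [[0,0,0],[0,0,0]],
], claw=1, squeeze=50)

```text
clock: 11.15
tcp_pos: [0.5881, -0.0249, 0.1936]
orientation: [2.129, 2.31, 0.0]
contact_force: [0.3, 0.3, 0.9]
grip_width: 0.0154
gripper_force: 51.1
```

```bash
python3 - <<'E'
from g import *
o=r.get_obs(); print(o['tcp_pos'],o['contact_force'],o['moment'],o['grip_width'],o['gripper_force'],R.from_rotvec(o['orientation']).as_matrix()[2])
p,d,M=shot('wrist','w5'); cv2.imwrite('pics/w5.png',p[:,:,::-1])
E
```

```text
[ 0.5881 -0.0249  0.1936] [0.2852 0.2907 0.9099] [ 0.0419 -0.2547 -0.0276] 0.01537628666033293 51.07150912284851 [ 0.      0.0004 -1.    ]
```

View pics/w5.png

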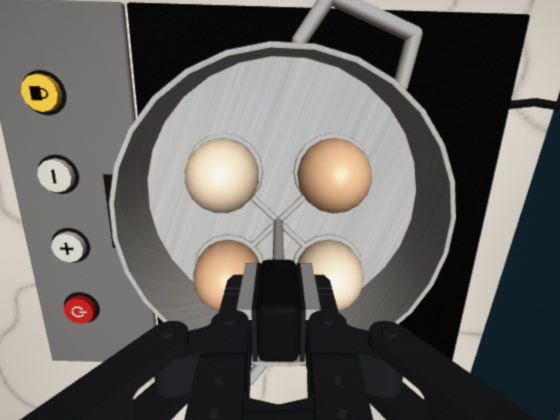

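The pads hold the grip evenly at (278,310), with all four eggs in place. I lift slowly by 106 mm.

>>> servo_tool([
  [[0,0,-0.004],[0,0,0]],
  [[0,0,-0.012],[0,0,0]],
  [[0,0,-0.024],[0,0,0]],
  [[0,0,-0.038],[0,0,0]],
  [[0,0,-0.052],[0,0,0]],
  [[0,0,-0.066],[0,0,0]],
  [[0,0,-0.08],[0,0,0]],
  [[0,0,-0.094],[0,0,0]],
  [[0,0,-0.108],[0,0,0]],
  [[0,0,-0.122],[0,0,0]],
  [[0,0,-0.136],[0,0,0]],
  [[0,0,-0.15],[0,0,0]],
  [[0,0,-0.164],[0,0,0]],
  [[0,0,-0.178],[0,0,0]],
  [[0,0,-0.19],[0,0,0]],
  [[0,0,-0.2],[0,0,0]],
  [[0,0,-0.206],[0,0,0]],
  [[0,0,-0.208],[0,0,0]],
])

```text
clock: 13.0
tcp_pos: [0.588, -0.0249, 0.2457]
orientation: [2.129, 2.31, 0.0]
contact_force: [0.0, 0.0, -4.2]
grip_width: 0.0152
gripper_force: 50.4
```

```bash
python3 - <<'E'
from g import *
o=r.get_obs(); print(o['tcp_pos'],o['contact_force'],o['moment'],o['grip_width'],o['gripper_force'],R.from_rotvec(o['orientation']).as_matrix()[2])
p,d,M=shot('wrist','w6');P=cloud(d,M)
s=(P[...,2]>.155)&(P[...,2]<.205)&(np.hypot(P[...,0]-.585,P[...,1]+.024)<.09)
n,l,st,ce=cv2.connectedComponentsWithStats(s.astype(np.uint8))
for i in range(1,n):
    if st[i,4]>300: print(st[i,4],P[l==i].mean(0),P[l==i][:,2].max())
E
```

```text
[ 0.588  -0.0249  0.2457] [ 0.0356  0.0066 -4.1512] [0.0063 0.0047 0.0416] 0.015177076140180072 50.40004849433899 [ 0.      0.0002 -1.    ]
4335 [0.5552 0.0094 0.1763] 0.18651308975113495
4345 [0.6164 0.0144 0.1762] 0.1861357445118267
374 [ 0.5887 -0.0233  0.1828] 0.20493966507751485
2427 [ 0.555  -0.0504  0.1733] 0.18587766117044566
2378 [ 0.6263 -0.0444  0.1731] 0.18572132573408753
```

>>> servo_tool([
  [[0,0,-0.004],[0,0,0]],
  [[0,0,-0.012],[0,0,0]],
  [[0,0,-0.024],[0,0,0]],
  [[0,0,-0.038],[0,0,0]],
  [[0,0,-0.052],[0,0,0]],
  [[0,0,-0.066],[0,0,0]],
  [[0,0,-0.08],[0,0,0]],
  [[0,0,-0.094],[0,0,0]],
  [[0,0,-0.108],[0,0,0]],
  [[0,0,-0.122],[0,0,0]],
  [[0,0,-0.136],[0,0,0]],
  [[0,0,-0.15],[0,0,0]],
  [[0,0,-0.164],[0,0,0]],
  [[0,0,-0.178],[0,0,0]],
  [[0,0,-0.192],[0,0,0]],
  [[0,0,-0.204],[0,0,0]],
  [[0,0,-0.211],[0,0,0]],
  [[0,0,-0.214],[0,0,0]],
  [[0,0,-0.214],[0,0,0]],
  [[0,0,-0.214],[0,0,0]],
])

```text
clock: 15.05
tcp_pos: [0.5878, -0.0249, 0.2989]
orientation: [-2.129, -2.31, 0.0]
contact_force: [0.1, 0.7, -5.2]
grip_width: 0.0158
gripper_force: 50.4
```

>>> servo_tool([
  [[0,0,0],[0,0,0]],
  [[0,0,0],[0,0,0]],
  [[0,0,0],[0,0,0]],
  [[0,0,0],[0,0,0]],
  [[0,0,0],[0,0,0]],
  [[0,0,0],[0,0,0]],
  [[0,0,0],[0,0,0]],
  [[0,0,0],[0,0,0]],
  [[0,0,0],[0,0,0]],
  [[0,0,0],[0,0,0]],
])

```text
clock: 16.05
tcp_pos: [0.5879, -0.0249, 0.299]
orientation: [-2.129, -2.31, 0.0]
contact_force: [-0.2, -0.7, -3.6]
grip_width: 0.0156
gripper_force: 50.4
```

```bash
python3 - <<'E'
from g import *
o=r.get_obs(); print(o['tcp_pos'],o['contact_force'],o['grip_width'],R.from_rotvec(o['orientation']).as_matrix()[2])
p,d,M=shot('wrist','w7');p2,d2,_=shot('scene','s7');cv2.imwrite('pics/c7.png',np.hstack([cv2.resize(p,(400,300)),cv2.resize(p2[130:280,180:380],(400,300))])[:,:,::-1])
P=cloud(d,M)
s=(P[...,2]>.205)&(P[...,2]<.26)&(np.hypot(P[...,0]-.585,P[...,1]+.024)<.09)
n,l,st,ce=cv2.connectedComponentsWithStats(s.astype(np.uint8))
for i in range(1,n):
    if st[i,4]>300: print(st[i,4],P[l==i].mean(0),P[l==i][:,2].max())
E
```

```text
[ 0.5879 -0.0249  0.299 ] [-0.2307 -0.7388 -3.6125] 0.015560248755655324 [ 0. -0. -1.]
4358 [0.5552 0.0095 0.2295] 0.23996777337177283
4352 [0.6163 0.0144 0.2294] 0.2396745468561919
402 [ 0.5886 -0.0233  0.2356] 0.2599765256902994
2507 [ 0.5552 -0.0502  0.226 ] 0.23973511931476393
2456 [ 0.626  -0.0443  0.2258] 0.2396175177511071
```

View pics/c7.png

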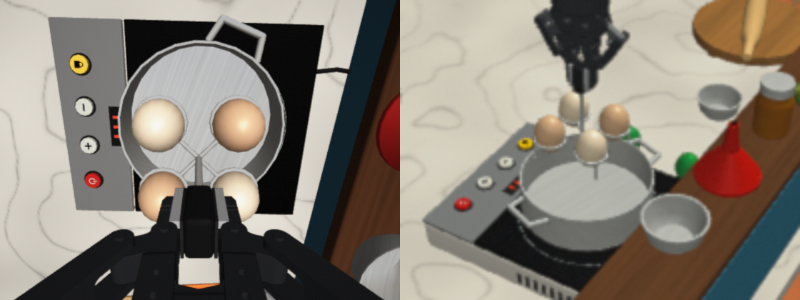

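The rack hangs level over the pan. All four egg tops are at z≈0.24, so the feet are about 50 mm above the rim, and the pan and its neighbours haven't moved.

```bash
python3 -c "
from bench import r
print(r.hand_in())"
```

```text
the job is handed in; nothing more can be done
None
```

I pressed and released the lock key and then the power key, lifted the egg rack level to about 5 cm above the pan's rim with all four eggs in their rings, and handed the job in still holding it; no verdict came back.

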